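# Snap the missing handle onto the switch shaft

### The job

The control box on the packing bench has lost its switch handle: fit the large pointed handle onto the box's bare D-shaft, its nose pointing the way the shaft's flat faces (towards the white mark on the lid), and push it down until it snaps fully home on the lid, then let go. Leave the small pointed handle and the round knob where they lie.

Things in the scene. Friction and masses are not known exactly. Their poses are not given: they have to be found in the camera images.
- handle_mid (a point): LARGE black pointed handle, loose, bore down: 42 mm wide (y), 46 high (z), x from -22 to the nose at +40, white line on top. Point: bore axis, half-way up (23 mm above its underside); x to the nose, z up. Upright parallel sides from x -15 to +16: grasp across y from above. D-bore from below, 25 mm deep, radius 12.6, flat 3.1 mm from the axis on the nose side, 3 mm chamfer.
- shaft_foot (a point): Foot of the fixed steel D-shaft, on its axis, level with the grey box's lid (164 x 134 mm, 70 mm high). Shaft 23 mm high, radius 11, top 9 mm tapered; flat 1.5 mm from axis faces +x, as does a white mark on the lid; z up. Sprung ears at +y, -y: handle rests on them 11 mm high; push down 10 to 20 N to snap. Home: underside on lid (handle_mid 23 mm above this), nose along +x, play 1.6 mm.
- small_mid (a point): Bystander, to be left where it lies: a small black handle of the same pointed shape, 26 mm wide, 38 mm long, 29 mm high, loose on the bench. This point is half-way up.
- round_mid (a point): Bystander, to be left where it lies: a round ribbed black knob, 48 mm across and 36 mm high, loose on the bench. This point is at its centre.
Things that resemble listed ones, but are neither listed nor needed, are in the scene too. There is more than one size of the part that bears shaft_foot; the job needs the largest. What is shaped like the part that bears handle_mid but pink or red is not meant.

How it is judged:
By the outcome, as a careful person would: the job done as asked, in the order asked, and still so for the second after the job is handed in, with the robot touching nothing.
It also fails if it takes over 42 s, if anything falls off the work surface, if the arm or the gripper's body presses on something with over 40 N, if the wrist force passes 120 N, or if a joint passes its speed limit or range.

### The arm

A 7-joint arm with a two-finger parallel gripper is mounted at the origin on the work surface. World frame = base frame: x ahead of the robot, y to its left, z up, the work surface at z = 0. Lengths are in m, angles in rad, forces in N, time in s.
With the tool pointing down it reaches from about 0.4 to 0.85 m from the base axis. Payload 10.4 kg.
Tool frame: the origin (TCP) lies at the very end of the fingers, on their centre line; the grasp point (between the pads) lies 19 mm behind it; z points along the fingers, y is the direction in which the jaws open and shut (so a half turn about z gives the same grasp; the last joint's range is limited). The gripper opens to 85 mm and grips with 20 to 120 N. Pads are 22 mm wide; open, the fingers measure 114 mm over their backs; the gripper's body (76 mm by 85 mm) begins 54 mm behind the grasp point. The pads swing forward as they close: fully open they stand 13 mm farther back than shut.
Start: joints at [1.183, 0.332, -0.065, 1.46, 0.022, 1.35, -0.088], TCP at [0.223, -0.584, 0.231] pointing down, gripper open.
Joint ranges: [-2.6, 2.6], [-0.5, 2.12], [-1.47, 1.34], [0.16, 2.42], [-1.27, 4.41], [0.06, 2.06], [-2.6, 2.6]. Speed limits (rad/s): [2.22, 2.22, 2.79, 2.79, 3.14, 3.14, 3.14].

### API

Orientations are given as a unit quaternion [x, y, z, w].
In Python, from bench import ctrl, optics gives the robot as it stands. The module is installed in compiled form; this text tells all that it offers.
- The arm moves only by the tool send_rows, never from a script. Its argument "motion" is a list of rows, each a list of 4 numbers: the shift along the tool's x, y, z in m, then the turn about the tool's z in degrees. In form: [[dx, dy, dz, twist], ...]. A call has 1 to 8 rows; each row shifts and turns the commanded pose from where the row before left it, along the tool's axes as they then stand; what a row does not reach is not made up. A row lasts 1/12 s, in which the tool goes at most 41.7 mm and 7.16 degrees, less where a joint would pass 70% of its speed; a pose out of reach is approached as far as the arm can. A call with a gripper value outside its range is refused whole. "hand" is the closure, from 0 (fully open) to 1 (shut), set as the call begins (left out, the last holds). The fingers move at their own pace and stop on an object; the grip force is fixed at half the most. Time passes only in rows, so rows that do not move let the fingers close. It gives the time, the measured TCP pose, the force and the opening at its end, in the units of the state.
- ctrl.get_state(): the state, without advancing time (a new reading comes with each control period).
- optics.capture(name): name is "side" or "top" or "wrist"; returns the picture (420x560x3 uint8, red, green, blue); there is no depth.
- optics.camera_model(name): a dict with "fx", "fy", "cx", "cy" (pixels), "k1" (the pictures are not rectified: a ray, as slopes to the right and down, at radius r is drawn at 1 + k1 r^2 times it, then the intrinsics apply), "position" and "orientation" of the camera in the world. Camera axes: x right, y down, z forward; pixel columns grow to the right and rows downward; lengths in m; the calibration is good to about 2 mm. A picture is of the moment at which its call begins: read the wrist's pose just before it. camera_model takes no time and is no camera call; for the wrist camera it gives the pose at the moment of the call.
- ctrl.sign_off(): hands the job in, once; it reports no verdict.
Trained networks look in the newest picture that a camera, given by its name, has taken for a name from the list of things; names that differ only in an ending like _2 or _b are one class to them, and where a whole thing is asked for, a point or a joint stands for the part that bears it (a point fixed in the world has none). Each returns a list of dicts, best first, with "p" (0 to 1); they miss things now and then, are a little off and sometimes report something else, mostly with a low value. They report only what shows in the picture. A call takes as long as a camera call. They do not tell look-alikes from the thing itself.
- optics.look_for(camera, name): "at" ([x, y, z] in m, in world coordinates, good to about 4 mm: the middle of the surface that is visible of it).
- optics.outline_of(camera, name): "region" (420x560 bool, what is visible of it).
The state is a dict: "time": time; "joints": joint angles; "dq": joint speeds; "effort": joint torques, N m; "ee_pos": TCP position; "eef_rot": TCP orientation; "contact_force": force on the tool from outside, world axes, zero at the start; "ft_torque": the same for the moment, N m; "finger_gap": opening from 0.0 (shut) to 1.0 (fully open).
Only numpy, scipy, OpenCV 4.12 (cv2) and the standard library are available. Lean on these libraries where they do the work, as an engineer would, in place of code of your own. Each camera call takes 0.05 s, during which the arm holds its last target.

## Working session

There is one attempt and no reset: what is moved stays moved. The work goes in short steps, Python scripts to look and compute and a tool call to move; the robot and the scene stay as the last step left them, time stands still between calls to the robot, and variables do not carry over. Pictures are saved under pics/ and viewed, and the job is handed in when it is done.

Besides the shell and the picture viewer there is one more tool, called as name(argument=value, ...), one argument or row to a line, values as JSON. send_rows: Moves the arm, as the interface text tells. Its arguments: {"type":"object","properties":{"motion":{"type":"array"},"hand":{"type":"number"}},"required":["motion"]}

```bash
mkdir -p pics; python3 - <<'E'
from bench import ctrl, optics
import cv2,numpy as np
s=ctrl.get_state(); print(s)
for c in ["side","top","wrist"]:
    m=optics.camera_model(c); print(c,m)
    im=optics.capture(c); cv2.imwrite(f"pics/{c}0.png",im[:,:,::-1])
    for n in ["handle_mid","shaft_foot","small_mid","round_mid"]:
        if c=="side" : continue
        print(c,n,[(np.round(d["at"],3).tolist(),round(d["p"],2)) for d in optics.look_for(c,n)])
print(ctrl.get_state()["time"])
E
```

```text
{'time': 0.0, 'joints': array([ 1.18337657,  0.33285623, -0.06469756,  1.46095269,  0.02163104,
        1.34989353, -0.08848265]), 'dq': array([-7.69990795e-04,  1.79861565e-03,  4.12848812e-04, -1.23026448e-04,
       -2.66277113e-04, -6.73962310e-05, -1.10462952e-03]), 'effort': array([-1.41565652e-03, -6.25454664e+01,  4.81012592e-02, -3.91609168e+01,
        1.60428614e-02,  9.89155989e-03, -1.51151539e-05]), 'ee_pos': array([ 0.22283713, -0.58352112,  0.23052028]), 'eef_rot': array([ 9.83405243e-01,  1.81421134e-01, -1.75713357e-04, -6.84495040e-04]), 'contact_force': array([-0.60656503,  0.30939265,  0.21980744]), 'ft_torque': array([0.00423478, 0.01171174, 0.07473381]), 'finger_gap': 1.0021361611422364}
side {'fx': 402.00173229838543, 'fy': 402.00173229838543, 'cx': 277.3501899311566, 'cy': 211.15879230525627, 'k1': -0.059096014721483243, 'position': array([0.44321899, 0.8070282 , 0.79298701]), 'orientation': array([-0.00545634,  0.92066144, -0.39032182, -0.00127052])}
top {'fx': 407.77034122939267, 'fy': 407.77034122939267, 'cx': 284.05855092629434, 'cy': 211.68417894741413, 'k1': 0.0410573526008999, 'position': array([0.33137376, 0.06335493, 1.00235181]), 'orientation': array([ 0.70740072, -0.70420488,  0.04178479, -0.0439743 ])}
top handle_mid [([0.406, -0.078, 0.045], 0.96), ([0.483, -0.006, 0.044], 0.9), ([0.393, 0.07, 0.047], 0.56)]
top shaft_foot [([0.49, 0.443, 0.054], 0.88), ([0.307, 0.209, 0.052], 0.75)]
top small_mid [([0.482, -0.005, 0.046], 0.65), ([0.482, -0.134, 0.03], 0.44)]
top round_mid [([0.532, -0.255, 0.037], 0.78)]
wrist {'fx': 304.38866194581414, 'fy': 304.38866194581414, 'cx': 276.7121007598387, 'cy': 207.80310641214447, 'k1': -0.059931225045712425, 'position': array([ 0.29554849, -0.55697871,  0.37342419]), 'orientation': array([ 0.81427386, -0.56035548, -0.0860949 ,  0.12468954])}
wrist handle_mid []
wrist shaft_foot []
wrist small_mid []
wrist round_mid []
0.55
```

View pics/top0.png

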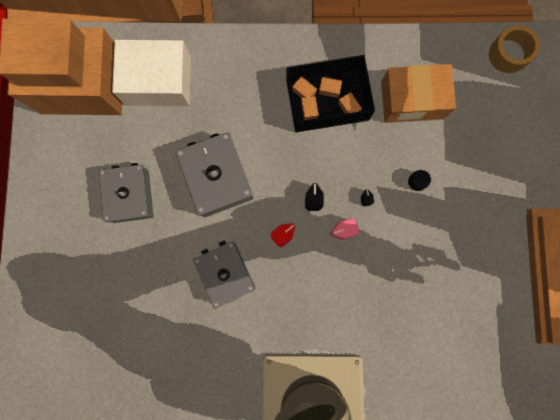

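View pics/side0.png

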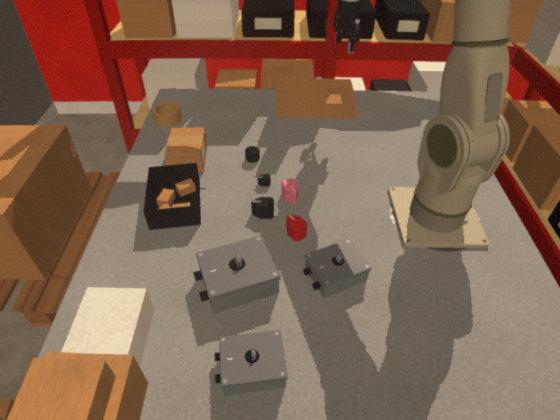

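The top view shows the big box around (213,172), with its shaft at (213,172) and a white mark at (206,151). The large black handle is at (315,196) with its nose up, and the small one is at (367,197). The red and pink handles are decoys. Next I'll measure these precisely.

```bash
cat > h.py <<'E'
from bench import ctrl, optics
import cv2,numpy as np
from scipy.spatial.transform import Rotation as R
def proj(m,P):
    P=np.atleast_2d(P); c=(R.from_quat(m["orientation"]).inv()).apply(P-m["position"])
    s=c[:,:2]/c[:,2:]; r2=(s**2).sum(1,keepdims=True); s=s*(1+m["k1"]*r2)
    return s*[m["fx"],m["fy"]]+[m["cx"],m["cy"]]
def unproj(m,uv,z):
    uv=np.atleast_2d(uv).astype(float); d=(uv-[m["cx"],m["cy"]])/[m["fx"],m["fy"]]
    s=d.copy()
    for _ in range(30): s=d/(1+m["k1"]*(s**2).sum(1,keepdims=True))
    ray=R.from_quat(m["orientation"]).apply(np.c_[s,np.ones(len(s))])
    t=(z-m["position"][2])/ray[:,2]
    return m["position"]+ray*t[:,None]
def crop(im,x0,x1,y0,y1,k,name):
    cv2.imwrite(name,cv2.resize(im[y0:y1,x0:x1,::-1],None,fx=k,fy=k,interpolation=cv2.INTER_CUBIC))
E
python3 - <<'E'
from h import *
im=cv2.imread("pics/top0.png")[:,:,::-1]
crop(im,165,345,120,240,4,"pics/top0c.png")
m=optics.camera_model("top")
print("handle",unproj(m,[[315,186],[315,196],[315,208]],0.046))
print("shaft",unproj(m,[[213,172]],0.085),"mark",unproj(m,[[206,151]],0.07))
print("corners",unproj(m,[[178,151],[225,134],[251,192],[207,214]],0.07))
E
```

```text
handle [[ 0.50988846 -0.00673953  0.046     ]
 [ 0.48580714 -0.0066391   0.046     ]
 [ 0.45709276 -0.00651458  0.046     ]]
shaft [[0.53412138 0.22968536 0.085     ]] mark [[0.58742367 0.24996597 0.07      ]]
corners [[0.58698477 0.31526059 0.07      ]
 [0.6286543  0.2063779  0.07      ]
 [0.49067964 0.14331894 0.07      ]
 [0.43893573 0.24369997 0.07      ]]
```

View pics/top0c.png

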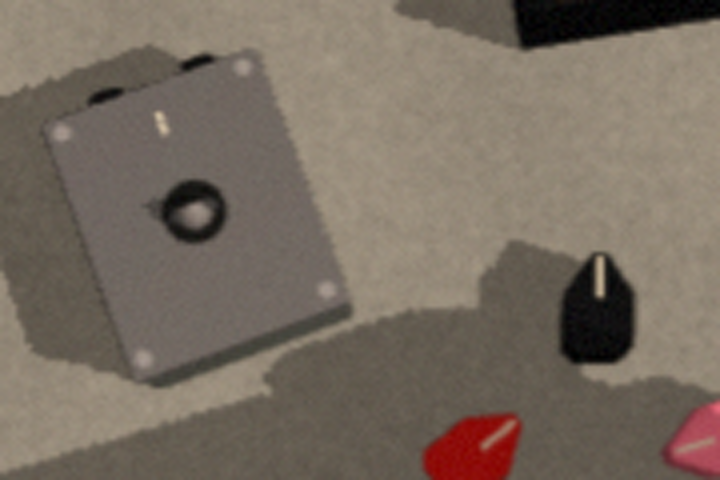

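View pics/wrist0.png

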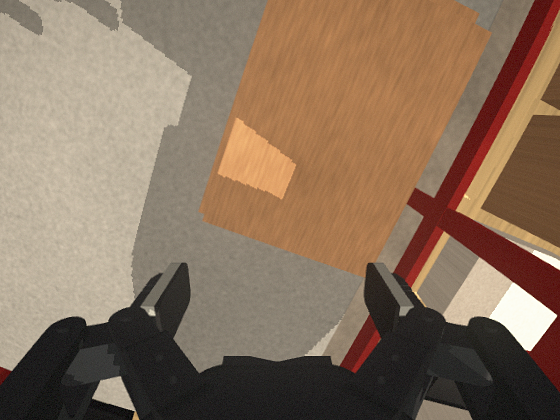

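The top crop confirms the handle's nose points along world +x, with the tip at about (315,183). The box's mark is at (205.5,151) and its shaft at (213.5,172.7). Next I'll plan a wrist-camera view.

```bash
cat >> h.py <<'E'
def rel(target,head_deg=None,s=None):
    "shift in tool axes to bring TCP to target, and twist for tool-x heading"
    s=s or ctrl.get_state(); r=R.from_quat(s["eef_rot"])
    x=r.apply([1,0,0]); h=np.degrees(np.arctan2(x[1],x[0]))
    d=r.inv().apply(np.array(target)-s["ee_pos"])
    tw=None if head_deg is None else (h-head_deg+180)%360-180
    return np.round(d,4),h,tw
E
python3 - <<'E'
from h import *
m=optics.camera_model("wrist"); s=ctrl.get_state(); r=R.from_quat(s["eef_rot"])
print("cam in tool",r.inv().apply(m["position"]-s["ee_pos"]), "view dir tool", r.inv().apply(R.from_quat(m["orientation"]).apply([0,0,1])))
print("tool y,z",r.apply([0,1,0]),r.apply([0,0,1]))
print(rel([0.38,-0.007,0.23],0))
m=optics.camera_model("top")
for uv in [(315,183.2),(315,210.7)]: print(unproj(m,[uv],.046),unproj(m,[uv],.0))
E
```

```text
cam in tool [ 0.07738287  0.00082188 -0.14237225] view dir tool [-2.99555455e-01  1.43051605e-04  9.54078880e-01]
tool y,z [ 3.56767062e-01 -9.34193376e-01 -9.79945083e-06] [ 2.51078873e-05  2.00784104e-05 -9.99999999e-01]
(array([ 0.3525, -0.4829,  0.0013]), np.float64(20.90178245969241), np.float64(20.901782459692413))
[[ 0.51665575 -0.00676711  0.046     ]] [[ 0.52556771 -0.01013994  0.        ]]
[[ 0.45065995 -0.00648596  0.046     ]] [[ 0.45639755 -0.00984527  0.        ]]
```

send_rows(
  motion=[
    [0,0,0,7],
    [0,0,0,7],
    [0,0,0,6.9],
    [0.013,-0.038,0,0],
    [0.013,-0.038,0,0],
    [0.013,-0.038,0,0],
    [0.013,-0.038,0,0],
    [0.013,-0.038,0,0],
  ],
  hand=0,
)

```text
time: 1.22
ee_pos: [0.2883, -0.3921, 0.2314]
eef_rot: [1.0, -0.0, 0.0, 0.0]
contact_force: [0.8, -0.1, 1.2]
finger_gap: 0.998
```

send_rows(
  motion=[
    [0.013,-0.038,0,0],
    [0.013,-0.038,0,0],
    [0.013,-0.038,0,0],
    [0.013,-0.038,0,0],
    [0.013,-0.038,0,0],
    [0.013,-0.038,0,0],
    [0.013,-0.038,0,0],
    [0.013,-0.038,0,0],
  ],
)

```text
time: 1.88
ee_pos: [0.3922, -0.0879, 0.2316]
eef_rot: [1.0, -0.0, 0.0, 0.0]
contact_force: [1.2, 0.3, 0.0]
finger_gap: 0.999
```

send_rows(
  motion=[
    [0.014,-0.04,0,0],
    [0.014,-0.04,0,0],
    [0,0,0,0],
  ],
)

```text
time: 2.13
ee_pos: [0.4211, -0.0036, 0.2321]
eef_rot: [1.0, 0.005, 0.001, -0.001]
contact_force: [-0.6, -0.2, 0.1]
finger_gap: 1.001
```

```bash
python3 - <<'E'
from h import *
m=optics.camera_model("wrist"); s=ctrl.get_state(); im=optics.capture("wrist")
print(s["ee_pos"],np.abs(s["dq"]).max())
cv2.imwrite("pics/wrist1.png",im[:,:,::-1])
print([(np.round(d["at"],4).tolist(),round(d["p"],2)) for d in optics.look_for("wrist","handle_mid")])
o=optics.outline_of("wrist","handle_mid")
for d in o:
    ys,xs=np.nonzero(d["region"]); print(d["p"],len(xs),xs.min(),xs.max(),ys.min(),ys.max())
np.save("o.npy",o[0]["region"]) if o else None
E
```

```text
[ 0.42113869 -0.00358768  0.23208301] 0.15802004747781193
[([0.4142, -0.0759, 0.0428], 0.94), ([0.4051, 0.0625, 0.0448], 0.89), ([0.4864, -0.0033, 0.0465], 0.7)]
0.97 1925 259 298 91 151
0.92 2136 309 369 166 213
```

View pics/wrist1.png

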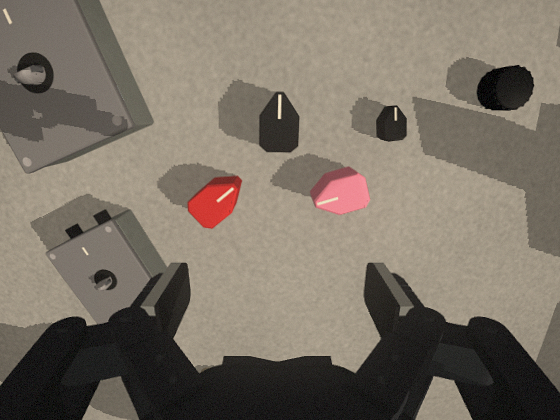

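The wrist view shows the large handle at cols 259–298, rows 91–151, nose up. It looks aligned with the tool to within a few degrees. I'll fit its outline.

```bash
cat > fit.py <<'E'
from h import *
from scipy.optimize import minimize
PL=np.array([[-22,-12],[-15,-21],[16,-21],[40,-4],[40,4],[16,21],[-15,21],[-22,12]])/1000.
def sil(m,x,y,yaw,z0=0.,H=.046):
    c,s=np.cos(yaw),np.sin(yaw); p=PL@np.array([[c,s],[-s,c]])+[x,y]
    P=np.vstack([np.c_[p,np.full(8,z0)],np.c_[p,np.full(8,z0+H)]])
    h=cv2.convexHull(proj(m,P).astype(np.float32))
    im=np.zeros((420*4,560*4),np.uint8); cv2.fillConvexPoly(im,np.round(h*4+1.5).astype(np.int32),255)
    return cv2.resize(im,(560,420),interpolation=cv2.INTER_AREA)/255.
def fit(m,reg,x,y,yaw):
    f=lambda p: np.abs(sil(m,p[0]/100,p[1]/100,p[2]/10)-reg).sum()
    r=minimize(f,[x*100,y*100,yaw*10],method="Nelder-Mead",options=dict(initial_simplex=np.array([x*100,y*100,yaw*10])+np.array([[0,0,0],[1,0,0],[0,1,0],[0,0,1]])))
    return r.x/[100,100,10],r.fun,reg.sum()
E
python3 - <<'E'
from fit import *
m=optics.camera_model("wrist"); print(m["position"],ctrl.get_state()["ee_pos"])
reg=np.load("o.npy").astype(float); print(fit(m,reg,.475,-.004,0.))
im=cv2.imread("pics/wrist1.png"); g=im.max(2)[80:160,245:310]; crop(im[:,:,::-1],240,320,75,165,6,"pics/w1c.png")
q=(g<75); full=np.zeros((420,560)); full[80:160,245:310]=q
n,l,st,_=cv2.connectedComponentsWithStats(full.astype(np.uint8)); k=1+st[1:,4].argmax(); print(st[k])
mk=cv2.morphologyEx((l==k).astype(np.uint8),cv2.MORPH_CLOSE,np.ones((7,7))).astype(float)
print(fit(m,mk,.475,-.004,0.))
# line direction
b=(im.min(2)>130); b[:90]=0;b[122:]=0;b[:,:270]=0;b[:,290:]=0
ys,xs=np.nonzero(b); P=unproj(m,np.c_[xs,ys],.046)[:,:2]; c=P.mean(0); u,s,v=np.linalg.svd(P-c); print("line",c,v[0],np.degrees(np.arctan(v[0][1]/v[0][0])),s)
E
```

```text
[ 0.49710356 -0.01186056  0.37366807] [ 0.4194323  -0.01132222  0.23129492]
(array([ 0.47882841, -0.01366879, -0.00939151]), np.float64(96.26274509803922), np.float64(1925.0))
[ 259   92   40   60 1818]
(array([ 0.47831431, -0.01341707, -0.03403835]), np.float64(81.19999999999999), np.float64(1932.0))
line [ 0.50854241 -0.0160722 ] [-0.97674606  0.21439947] -12.380297826987173 [0.0963832 0.0410346]
```

View pics/w1c.png

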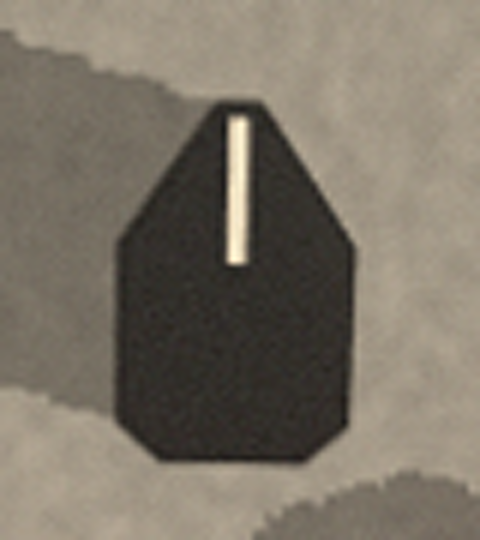

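The arm had still been settling when that picture was taken, so I'll take it again now it's at rest.

```bash
python3 - <<'E'
from fit import *
s=ctrl.get_state(); m=optics.camera_model("wrist"); im=optics.capture("wrist")
print(s["ee_pos"],np.abs(s["dq"]).max(), rel([0,0,0],0)[1:])
cv2.imwrite("pics/wrist2.png",im[:,:,::-1])
for d in optics.outline_of("wrist","handle_mid"):
    ys,xs=np.nonzero(d["region"]); print(xs.min(),xs.max(),ys.min(),ys.max(), im[d["region"]].mean(0))
    if im[d["region"]].mean()<80: print(fit(m,d["region"].astype(float),.475,-.007,0.))
v=sil(m,.478,-.007,0.); cc=cv2.convexHull(np.argwhere(v>.5)[:,::-1].astype(np.int32)).reshape(-1,2); x0,y0=cc.min(0)-12;x1,y1=cc.max(0)+12
g=im.max(2)[y0:y1,x0:x1]; full=np.zeros((420,560),np.uint8); full[y0:y1,x0:x1]=g<75
n,l,st,_=cv2.connectedComponentsWithStats(full); k=1+st[1:,4].argmax(); print(st[k])
mk=cv2.morphologyEx((l==k).astype(np.uint8),cv2.MORPH_CLOSE,np.ones((7,7))).astype(float)
(x,y,a),e,_=fit(m,mk,.475,-.007,0.); print(x,y,np.degrees(a),e)
t=(im.min(2)>120)&(mk>0); ys,xs=np.nonzero(t); P=unproj(m,np.c_[xs,ys],.046)[:,:2]; c=P.mean(0); u,s_,vv=np.linalg.svd(P-c); print("line",c,np.degrees(np.arctan(vv[0][1]/vv[0][0])),s_)
# shaft
print([(np.round(d["at"],4).tolist(),round(d["p"],2)) for d in optics.look_for("wrist","shaft_foot")],ctrl.get_state()["time"])
E
```

```text
[ 0.4194323  -0.01132222  0.23129492] 0.03159289787763876 (np.float64(-0.05124389194519098), np.float64(-0.05124389194520518))
250 290 88 149 [59.13575996 54.98081653 49.08460403]
(array([ 0.48112159, -0.00438754, -0.01710287]), np.float64(54.22352941176471), np.float64(2033.0))
304 362 163 212 [210.03416004 124.51193262 130.54890033]
181 234 173 226 [193.67634409  61.19354839  54.24354839]
[ 251   90   40   60 1840]
0.4804445776388213 -0.004692432990021103 -0.7005058052107486 90.47058823529412
line [ 0.50556103 -0.00487062] -0.44918576685357686 [0.06034287 0.00717862]
[([0.529, 0.2019, 0.0732], 0.89), ([0.321, 0.1966, 0.0528], 0.59)] 2.4333
```

The handle is at about (0.480, −0.0045) with yaw −0.5°. I'll move over it and descend.

send_rows(
  motion=[
    [0.03,-0.003,0.01,0.5],
    [0.03,-0.004,0.03,0],
    [0,0,0.03,0],
    [0,0,0.03,0],
    [0,0,0.02,0],
    [0,0,0,0],
    [0,0,0,0],
  ],
)

```text
time: 3.02
ee_pos: [0.4783, -0.0054, 0.1117]
eef_rot: [1.0, -0.005, -0.001, -0.0]
contact_force: [0.1, 0.2, 0.3]
finger_gap: 1.003
```

```bash
python3 - <<'E'
from fit import *
s=ctrl.get_state(); m=optics.camera_model("wrist"); im=optics.capture("wrist")
print(s["ee_pos"],np.abs(s["dq"]).max(), rel([.48,-.0045,.01],-.5))
cv2.imwrite("pics/wrist3.png",im[:,:,::-1])
for d in optics.outline_of("wrist","handle_mid"):
    print(im[d["region"]].mean())
    if im[d["region"]].mean()<80: print(fit(m,d["region"].astype(float),.48,-.005,0.))
E
```

```text
[ 0.478297   -0.00535663  0.11172988] 0.04039408370036809 (array([ 0.0006, -0.0007,  0.103 ]), np.float64(-0.5622429328069235), np.float64(-0.0622429328069245))
128.0342222222222
95.12138953942232
49.258890469416784
(array([ 0.48116243, -0.00492043, -0.02442633]), np.float64(143.87843137254902), np.float64(4218.0))
```

View pics/wrist3.png

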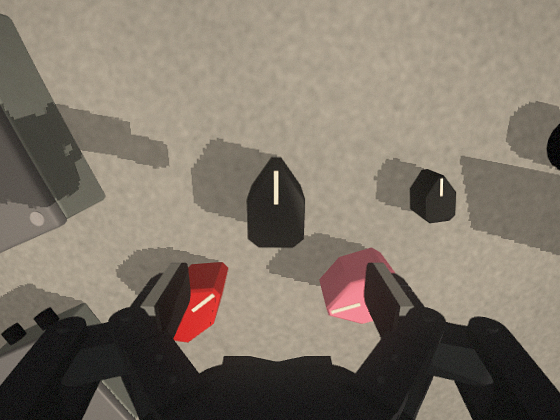

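The handle is centred between the jaws, with its image at (276,200). The red and pink handles sit behind the path the fingers will take. I'll go down and grip it.

send_rows(
  motion=[
    [0.001,-0.001,0.03,0],
    [0,0,0.03,0],
    [0,0,0.025,0],
    [0,0,0.012,0],
    [0,0,0.005,0],
    [0,0,0,0],
    [0,0,0,0],
  ],
)

```text
time: 3.7
ee_pos: [0.4811, -0.0036, 0.0115]
eef_rot: [1.0, -0.004, 0.001, 0.0]
contact_force: [0.5, -0.7, 0.2]
finger_gap: 1.002
```

send_rows(
  motion=[
    [0,0,0,0],
    [0,0,0,0],
    [0,0,0,0],
    [0,0,0,0],
    [0,0,0,0],
    [0,0,0,0],
    [0,0,0,0],
    [0,0,0,0],
  ],
  hand=1,
)

```text
time: 4.37
ee_pos: [0.4805, -0.0037, 0.0108]
eef_rot: [1.0, -0.004, 0.001, 0.0]
contact_force: [-1.7, -0.6, 7.1]
finger_gap: 0.484
```

It's gripped, with an opening of about 41 mm. Next: lift and move to a view of the big box.

send_rows(
  motion=[
    [0,0,-0.02,0],
    [0,0,-0.04,0],
    [0,0,-0.04,0],
    [0,0,-0.04,0],
    [-0.008,-0.03,-0.026,0],
    [-0.008,-0.03,-0.026,0],
    [-0.008,-0.03,-0.026,0],
    [-0.008,-0.03,-0.026,0],
  ],
)

```text
time: 5.03
ee_pos: [0.4481, 0.118, 0.2556]
eef_rot: [1.0, -0.004, 0.0, 0.0]
contact_force: [1.5, 0.9, -0.6]
finger_gap: 0.485
```

send_rows(
  motion=[
    [-0.008,-0.038,0,0],
    [0,-0.036,0,0],
    [0,0,0,-7],
    [0,0,0,-7],
    [0,0,0,-7],
    [0,0,0,-2.5],
    [0,0,0,0],
    [0,0,0,0],
  ],
)

```text
time: 5.7
ee_pos: [0.4415, 0.1908, 0.254]
eef_rot: [0.98, 0.198, 0.0, 0.0]
contact_force: [0.2, 0.6, -0.1]
finger_gap: 0.48
```

```bash
python3 - <<'E'
from fit import *
s=ctrl.get_state(); m=optics.camera_model("wrist"); im=optics.capture("wrist")
print(s["ee_pos"],np.abs(s["dq"]).max(), rel([.48,-.0045,.01],23)[1:],s["finger_gap"],s["contact_force"])
cv2.imwrite("pics/wrist4.png",im[:,:,::-1])
import pickle; pickle.dump((m,im,s),open("w4.pkl","wb"))
print([(np.round(d["at"],4).tolist(),round(d["p"],2)) for d in optics.look_for("wrist","shaft_foot")],ctrl.get_state()["time"])
E
```

```text
[0.44147081 0.19076054 0.25402658] 0.01546099535988644 (np.float64(22.87933017252909), np.float64(-0.1206698274709197)) 0.4797220242425796 [ 0.22385726  0.55789586 -0.09509875]
[([0.3392, 0.2418, 0.0522], 0.86), ([0.4925, 0.4266, 0.0552], 0.64), ([0.5427, 0.2321, 0.073], 0.59)] 5.8
```

View pics/wrist4.png

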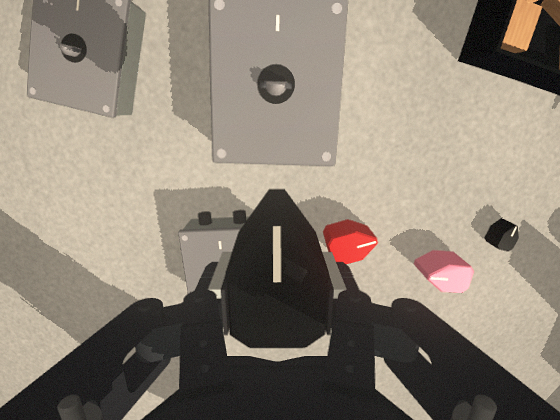

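The handle hangs straight in the gripper with its line at column 277. The big box's shaft is at (276,86), its mark at (278,22), and the lid is nearly square to the tool. I'll zoom in and measure.

```bash
python3 - <<'E'
from fit import *
import pickle; m,im,s=pickle.load(open("w4.pkl","rb"))
crop(im,200,350,0,175,4,"pics/w4c.png"); crop(im,240,312,50,122,8,"pics/w4d.png")
# screws: bright blobs on lid
g=im.astype(int).min(2); t=np.zeros_like(g,np.uint8); t[0:170,205:350]=(g[0:170,205:350]>165)
n,l,st,ce=cv2.connectedComponentsWithStats(t)
for k in range(1,n):
    if st[k,4]>15: print(st[k],ce[k],unproj(m,ce[k],.07)[0])
E
```

```text
[214   0  11  10  88] [218.78409091   4.32954545] [0.58444473 0.31015502 0.07      ]
[332   3  10  11  93] [336.52688172   7.88172043] [0.62537749 0.20545528 0.07      ]
[ 205    2  145  168 2046] [309.36265885 130.08602151] [0.51039109 0.18185219 0.07      ]
[276  15   4  16  57] [277.31578947  21.94736842] [0.59154191 0.25257487 0.07      ]
[277  85   8   6  29] [280.24137931  86.89655172] [0.53773686 0.22659605 0.07      ]
[217 149   9   9  68] [220.97058824 153.05882353] [0.45196178 0.25881793 0.07      ]
[322 152   9  10  70] [326.01428571 156.15714286] [0.49262204 0.15408408 0.07      ]
```

View pics/w4c.png

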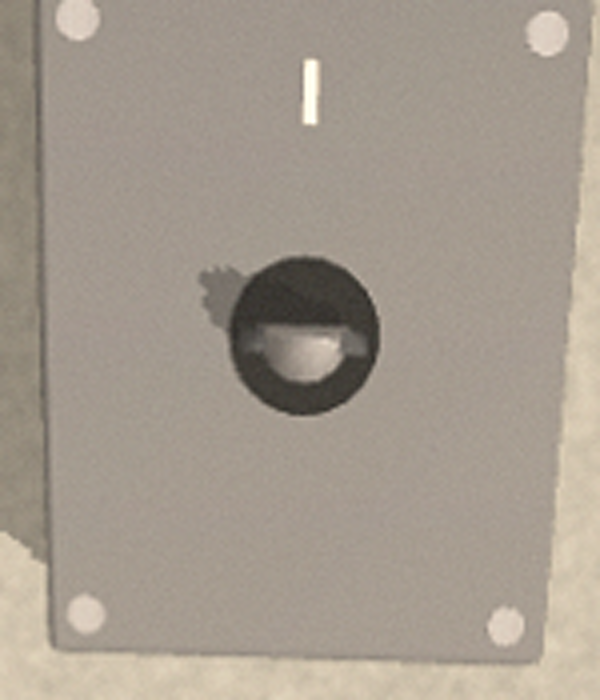

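View pics/w4d.png

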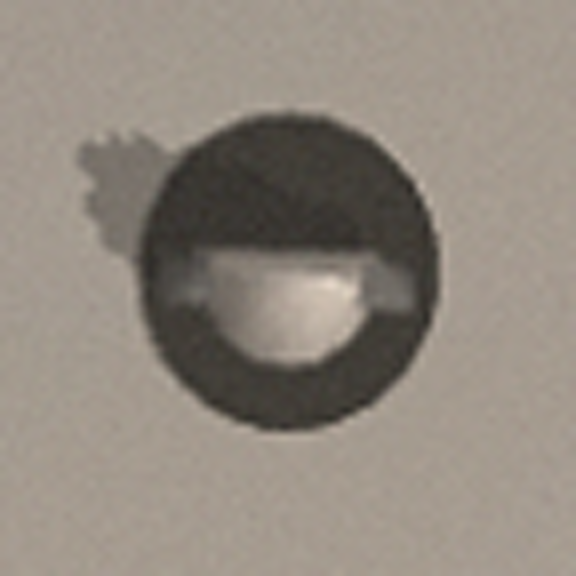

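```bash
python3 - <<'E'
from fit import *
import pickle; m,im,s=pickle.load(open("w4.pkl","rb"))
g=cv2.cvtColor(im,cv2.COLOR_RGB2GRAY)
t=np.zeros_like(g); t[50:122,245:312]=g[50:122,245:312]<95
n,l,st,ce=cv2.connectedComponentsWithStats(t); k=1+st[1:,4].argmax()
h=cv2.convexHull(np.argwhere(l==k)[:,::-1].astype(np.int32)); print("ring",st[k])
ctr=np.array(cv2.fitEllipse(h)[0]); print(cv2.fitEllipse(h), unproj(m,ctr,.07),unproj(m,ctr,.072))
S=np.array([unproj(m,p,.07)[0] for p in [(218.78,4.33),(336.53,7.88),(220.97,153.06),(326.01,156.16)]]); print("lid ctr",S.mean(0))
# handle in hand: white line at top
ztop=s["ee_pos"][2]-.0108+.046
t=np.zeros_like(g); t[215:290,262:292]=im.min(2)[215:290,262:292]>110
ys,xs=np.nonzero(t); print("line px",len(xs),xs.min(),xs.max(),ys.min(),ys.max())
ends=unproj(m,[[xs[ys<ys.min()+4].mean(),ys.min()-.5],[xs[ys>ys.max()-4].mean(),ys.max()+.5]],ztop)
r=R.from_quat(s["eef_rot"]); e=r.inv().apply(ends-s["ee_pos"]); print("line ends in tool",e,"len",np.linalg.norm(e[0]-e[1]),"ang",np.degrees(np.arctan2(e[0,1]-e[1,1],e[0,0]-e[1,0])))
# nose
crop(im,215,345,180,355,4,"pics/w4h.png")
# line on bench
b=cv2.imread("pics/wrist3.png")[:,:,::-1]; mm=dict(m)
t=np.zeros_like(g); t[165:210,268:286]=b.min(2)[165:210,268:286]>110
ys,xs=np.nonzero(t);print(xs.min(),xs.max(),ys.min(),ys.max())
E
```

```text
ring [257  64  38  40 887]
((275.5107727050781, 83.55812072753906), (37.25205612182617, 39.3071174621582), 171.79637145996094) [[0.53881621 0.23222586 0.07      ]] [[0.53865826 0.23215166 0.072     ]]
lid ctr [0.5386002  0.23212919 0.07      ]
line px 448 273 280 226 281
line ends in tool [[ 0.03673408  0.00077184 -0.0351986 ]
 [ 0.01273868  0.00077732 -0.03519939]] len 0.023995400400189288 ang -0.013091265636738745
274 277 171 204
```

View pics/w4h.png

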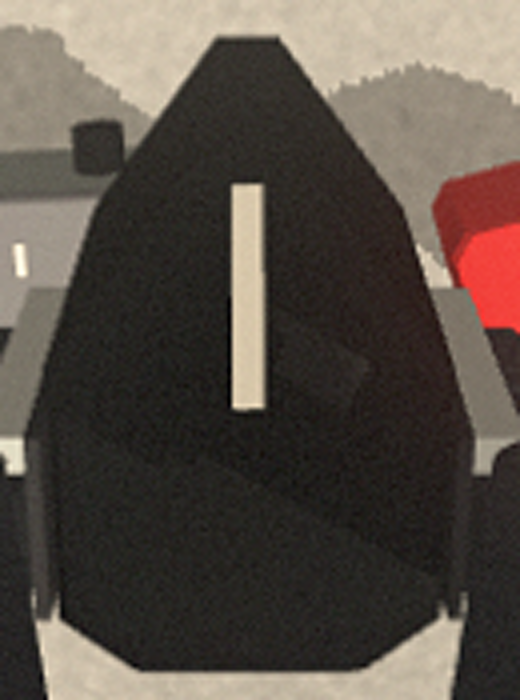

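```bash
python3 - <<'E'
from fit import *
import pickle; m,im,s=pickle.load(open("w4.pkl","rb"))
r=R.from_quat(s["eef_rot"]); z=s["ee_pos"][2]
for uv,zz in [((277,347.5),z-.0108+.046),((277,189.5),z-.0108),((277,189.5),z-.0108+.046)]:
    print(r.inv().apply(unproj(m,uv,zz)-s["ee_pos"]))
print(rel([.5384,.2329,.13],21.2), r.apply([0,0,1]))
E
```

```text
[[-0.02039191  0.00100328 -0.03520042]]
[[0.03919964 0.00100105 0.01080154]]
[[ 0.05065796  0.00094963 -0.0351981 ]]
(array([ 0.1056, -0.0012,  0.124 ]), np.float64(22.891429768278417), np.float64(1.6914297682784252)) [ 1.28305878e-04 -2.19441001e-04 -9.99999968e-01]
```

send_rows(
  motion=[
    [0.035,0,0,0],
    [0.035,0,0,0],
    [0.0356,-0.0012,0,0],
    [0,0,0.03,1.7],
    [0,0,0.035,0],
    [0,0,0.035,0],
    [0,0,0.015,0],
    [0,0,0,0],
  ],
)

```text
time: 6.47
ee_pos: [0.5364, 0.2318, 0.1348]
eef_rot: [0.983, 0.184, -0.003, 0.001]
contact_force: [-1.1, -0.5, 0.3]
finger_gap: 0.484
```

send_rows(
  motion=[
    [0,0,0,0],
    [0,0,0,0],
  ],
)

```text
time: 6.63
ee_pos: [0.5391, 0.2336, 0.1406]
eef_rot: [0.983, 0.184, 0.001, -0.0]
contact_force: [0.6, 0.3, -0.8]
finger_gap: 0.485
```

```bash
python3 - <<'E'
from fit import *
for c in ["side","wrist"]:
    im=optics.capture(c); cv2.imwrite(f"pics/{c}5.png",im[:,:,::-1])
    if c=="side": crop(im,160,320,190,320,5,"pics/side5c.png")
s=ctrl.get_state(); print(s["ee_pos"],s["time"],s["contact_force"],rel([.5384,.2329,.092],21.2),s["finger_gap"])
E
```

```text
[0.53921944 0.23363454 0.14087579] 6.7333 [ 0.47840906  0.41360315 -0.88335171] (array([-0.0012,  0.0004,  0.0489]), np.float64(21.27540719271623), np.float64(0.0754071927162272)) 0.4824959977430179
```

View pics/side5c.png

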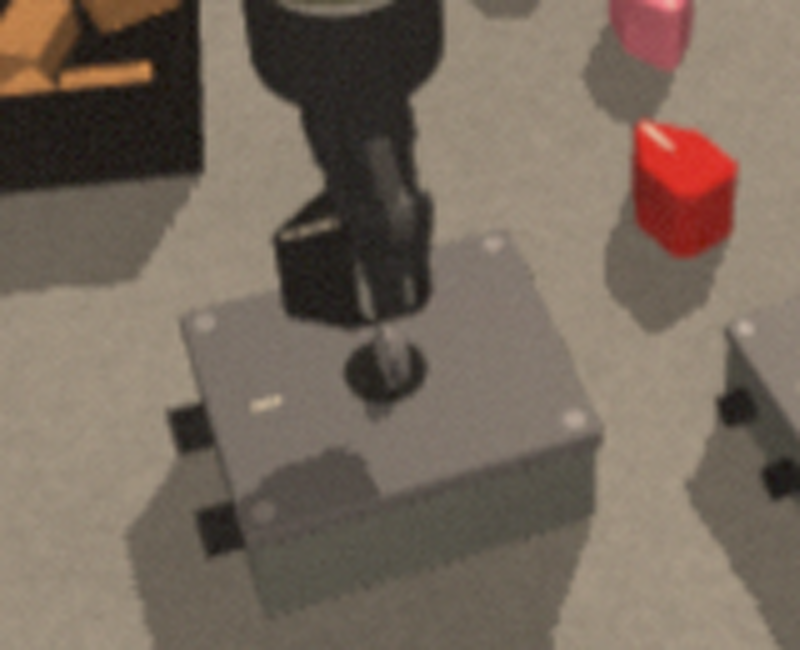

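View pics/wrist5.png

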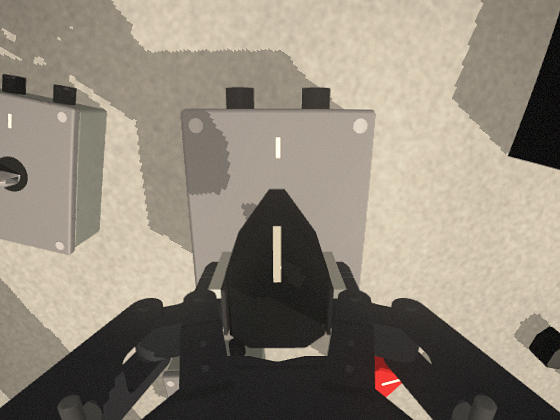

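The handle is now above the shaft, with its line at column 277 and the mark at 278. I'll lower it gently while watching the force.

send_rows(
  motion=[
    [-0.001,0.0004,0.012,0],
    [0,0,0.012,0],
    [0,0,0.008,0],
    [0,0,0.005,0],
    [0,0,0.003,0],
    [0,0,0,0],
    [0,0,0,0],
  ],
)

```text
time: 7.32
ee_pos: [0.5375, 0.2325, 0.0989]
eef_rot: [0.983, 0.185, -0.0, -0.0]
contact_force: [-0.0, 0.5, -0.6]
finger_gap: 0.486
```

send_rows(
  motion=[
    [0.0008,0,0.002,0],
    [0,0,0.002,0],
    [0,0,0.002,0],
    [0,0,0,0],
    [0,0,0,0],
  ],
)

```text
time: 7.73
ee_pos: [0.5382, 0.2326, 0.0929]
eef_rot: [0.983, 0.185, -0.0, 0.0]
contact_force: [0.6, 0.2, -0.6]
finger_gap: 0.485
```

Underside is about 12 mm above the lid with no jamming. Now push down.

send_rows(
  motion=[
    [0,0,0.002,0],
    [0,0,0.002,0],
    [0,0,0,0],
    [0,0,0,0],
  ],
)

```text
time: 8.07
ee_pos: [0.5387, 0.233, 0.0895]
eef_rot: [0.983, 0.185, 0.001, -0.0]
contact_force: [-0.3, -0.1, 4.6]
finger_gap: 0.486
```

send_rows(
  motion=[
    [0,0,0.0015,0],
    [0,0,0.0015,0],
    [0,0,0,0],
    [0,0,0,0],
  ],
)

```text
time: 8.4
ee_pos: [0.5389, 0.2331, 0.0868]
eef_rot: [0.983, 0.185, 0.001, -0.0]
contact_force: [0.3, 0.9, 7.4]
finger_gap: 0.488
```

send_rows(
  motion=[
    [0,0,0.002,0],
    [0,0,0.002,0],
    [0,0,0,0],
    [0,0,0,0],
  ],
)

```text
time: 8.73
ee_pos: [0.5379, 0.2325, 0.0815]
eef_rot: [0.983, 0.185, -0.0, 0.0]
contact_force: [-1.0, -0.1, -2.8]
finger_gap: 0.482
```

The force dropped from 7.4 N to −2.8 N, which looks like the snap. I'll press a little more to confirm the underside has reached the lid.

send_rows(
  motion=[
    [0,0,0.0015,0],
    [0,0,0.0015,0],
    [0,0,0,0],
    [0,0,0,0],
  ],
)

```text
time: 9.07
ee_pos: [0.5383, 0.2327, 0.0808]
eef_rot: [0.983, 0.185, 0.0, 0.001]
contact_force: [-10.2, -6.2, 20.4]
finger_gap: 0.484
```

There is a hard stop at 0.0808, exactly the predicted home height. I'll unload, release and go up.

send_rows(
  motion=[
    [0,0,-0.002,0],
    [0,0,0,0],
    [0,0,0,0],
  ],
)

```text
time: 9.32
ee_pos: [0.5384, 0.2327, 0.0809]
eef_rot: [0.983, 0.185, 0.0, -0.0]
contact_force: [-1.6, -0.9, 3.2]
finger_gap: 0.479
```

send_rows(
  motion=[
    [0,0,0,0],
    [0,0,0,0],
    [0,0,0,0],
    [0,0,0,0],
    [0,0,0,0],
    [0,0,0,0],
    [0,0,0,0],
  ],
  hand=0,
)

```text
time: 9.9
ee_pos: [0.5383, 0.2327, 0.0809]
eef_rot: [0.983, 0.185, 0.0, 0.0]
contact_force: [-1.0, -0.0, 0.3]
finger_gap: 0.992
```

send_rows(
  motion=[
    [0,0,-0.01,0],
    [0,0,-0.02,0],
    [0,0,-0.03,0],
    [0,0,-0.04,0],
    [0,0,-0.04,0],
    [-0.03,0,-0.02,0],
    [-0.03,0,0,0],
    [-0.03,0,0,0],
  ],
)

```text
time: 10.57
ee_pos: [0.4538, 0.2008, 0.2426]
eef_rot: [0.983, 0.185, 0.001, -0.0]
contact_force: [-0.2, 0.4, 0.6]
finger_gap: 1.0
```

send_rows(
  motion=[
    [0,0,0,0],
    [0,0,0,0],
    [0,0,0,0],
    [0,0,0,0],
  ],
)

```text
time: 10.9
ee_pos: [0.4551, 0.2002, 0.2413]
eef_rot: [0.983, 0.185, 0.0, -0.0]
contact_force: [0.7, 0.6, 0.0]
finger_gap: 1.003
```

```bash
python3 - <<'E'
from fit import *
m=optics.camera_model("wrist"); 
ims={c:optics.capture(c) for c in ["wrist","side","top"]}
cv2.imwrite("pics/wrist6.png",ims["wrist"][:,:,::-1]); crop(ims["side"],160,320,190,320,5,"pics/side6c.png"); cv2.imwrite("pics/top6.png",ims["top"][:,:,::-1])
s=ctrl.get_state(); print(s["ee_pos"],s["time"],s["contact_force"])
im=ims["wrist"]
for d in optics.outline_of("wrist","handle_mid"):
    r=d["region"]; ys,xs=np.nonzero(r); print(d["p"],im[r].mean(),xs.mean(),ys.mean())
    if im[r].mean()<90:
        import fit as F
        for z0 in (.07,.081):
            f=lambda p: np.abs(sil(m,p[0]/100,p[1]/100,p[2]/10,z0)-r).sum()
            x0=np.array([53.87,23.22,3.7]); q=minimize(f,x0,method="Nelder-Mead",options=dict(initial_simplex=x0+np.array([[0,0,0],[1,0,0],[0,1,0],[0,0,1]])))
            print(z0,q.x/[100,100,10]*[1,1,57.3],q.fun,r.sum())
E
```

```text
[0.4547764  0.20040729 0.2407861 ] 11.05 [-0.50958746 -0.56870786 -0.91546496]
0.92 95.19140010487676 354.23072889355007 254.01310959622444
0.83 142.43399859943978 454.02415966386553 281.00840336134456
0.64 48.81992454369328 276.5065769348425 90.75772407464056
0.07 [ 0.53818102  0.23215347 21.2816399 ] 72.1450980392157 3269
0.081 [ 0.53692005  0.23126199 21.66430989] 280.06274509803916 3269
```

View pics/wrist6.png

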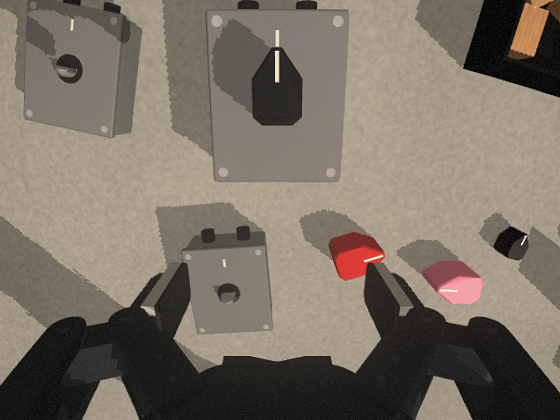

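View pics/side6c.png

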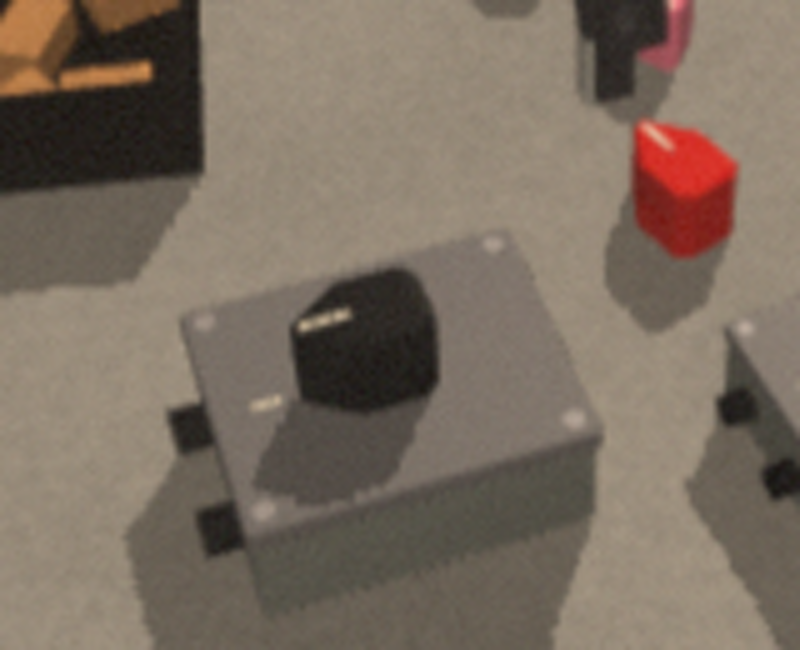

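View pics/top6.png

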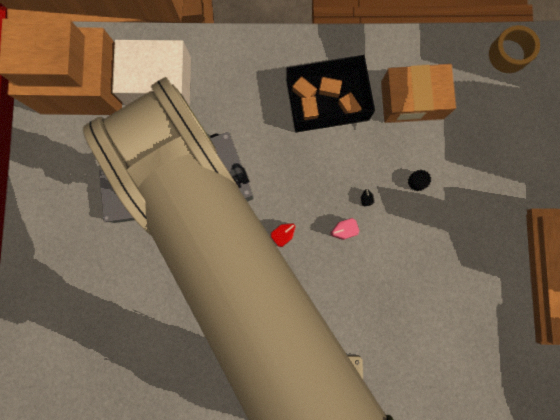

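The pictures show the handle flat on the lid: wrist view around (277,88), with its line level with the mark at column 277, and the side view shows no gap underneath. The outline matches a seat height of 70 mm far better than one on the ears (72 px of error against 280). The small handle (367,197) and the round knob (420,180) haven't moved.

```bash
python3 -c "
from bench import ctrl
print(ctrl.sign_off())"
```

```text
the job is handed in; nothing more can be done
None
```

The large black handle is snapped fully home on the largest box's D-shaft, its nose pointing at the white mark. I released it, backed the arm clear and handed the job in at about 11 s.

- **Snap:** The downward force rose to a reading of 7.4 N, then dropped at the snap. Pressing on met a hard stop at TCP height 0.0808 m, which is the predicted home height, at about 20 N. The 7.4 N is below the stated 10–20 N, but I only read the force at the end of each move, so the peak probably fell between readings.
- **Final position:** The outline fit puts the handle at (0.538, 0.232) with a yaw of 21.3°. The shaft measured (0.539, 0.232) with a lid yaw of 21.2°. The outline fits the handle sitting on the lid far better than resting on the ears (72 against 280 px of mismatch), and the side view shows no gap.
- **Bystanders:** The small handle and the round knob are where they were in the top view, and I didn't touch anything else.
- **Disagreements:** The networks sometimes reported the wrong sizes of box and the red and pink handles, so I chose by colour, size and the pictures. The nose and rear edges of the gripped handle put its bore axis 1–2 mm off centre, in opposite directions. I used the white line instead, which put it on centre, and it went on without jamming.

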